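Stow a job tray in the carry rack and pin the keeper bar

ROBOT

A 6-joint arm with a two-finger parallel gripper is mounted at the origin on a cart in front of the work surface, level with it; the furniture and walls round the work are solid. World frame = base frame: x ahead of the robot, y to its left, z up, the work surface at z = 0. Lengths are in m, angles in rad, forces in N, time in s.
With the tool pointing down it reaches from about 0.25 to 0.775 m from the base axis. Payload 4 kg.
Tool frame: the origin (TCP) lies at the very end of the fingers, on their centre line; the grasp point (between the pads) lies 19 mm behind it (env.grip_depth is the distance from the TCP to the grasp point, in m); z points along the fingers, y is the line along which they close (so a half turn about z gives the same grasp; the last joint's range is limited). The gripper opens to 94 mm and grips with 3 to 60 N. Pads are 16 mm wide; open, the fingers measure 119 mm over their backs; the gripper's body (75 mm by 177 mm) begins 78 mm behind the grasp point.
Start: joints at [1.183, 0.087, 1.371, -0, 1.684, -0.103], TCP at [0.155, 0.528, 0.206] pointing down, gripper open.
Joint ranges: [-3.1, 3.1], [-0.76, 2.03], [0.27, 2.55], [-1.08, 4.22], [0.17, 2.65], [-2.57, 2.57]. Speed limits (rad/s): [2.79, 2.79, 3.14, 3.14, 3.14, 3.14].

INTERFACE

Orientations are given as a rotation vector (axis times angle).
In Python, from station import env, eyes gives the robot as it stands.
- The arm moves only by the tool carry_out, never from a script. Its argument "series" is one flat list of numbers, 5 for each row, row after row: the shift along the tool's x, y, z in cm, then the turn about the tool's z in degrees, then the finger opening in cm, from 0 to 9.4. In form: [dx, dy, dz, turn, gripper, dx, dy, dz, turn, gripper, ...]. A call has 1 to 8 rows; each row shifts and turns the commanded pose from where the row before left it, along the tool's axes as they then stand; what a row does not reach is not made up. A row lasts 1/8 s, in which the tool goes at most 62.5 mm and 10.7 degrees, less where a joint would pass 70% of its speed; a pose out of reach is approached as far as the arm can. A call with a gripper value outside its range is refused whole. The fingers move at their own pace and stop on an object; "newtons" is the grip in N (left out, the last holds). Time passes only in rows, so rows that do not move let the fingers close. It gives the time, the measured TCP pose, the force, the opening and the grip force at its end, in the units of the state.
- env.read_state(): the state, without advancing time (a new reading comes with each control period).
- eyes.camera(name): name is "scene" or "top" or "wrist"; returns a dict with "color" (480x640x3 uint8, red, green, blue), "depth" (480x640 float32, m along the optical axis (not along the pixel's ray), 0 where there is no reading), "K" (3x3 intrinsics, pixels), "rvec" (rotation vector, rad) and "tvec" (3), from world to camera coordinates, as OpenCV has them; the wrist camera has in their place "tool_from_camera" (4x4, takes a point from camera to tool coordinates, whose origin is the TCP and whose axes are the flange's). Camera axes: x right, y down, z forward; pixel columns grow to the right and rows downward; lengths in m; the calibration is good to about 2 mm. A picture is of the moment at which its call begins: read the wrist's pose just before it.
- env.job_done(): hands the job in; it is judged then, once.
The state is a dict: "time_s": time; "joint_pos": joint angles; "qd": joint speeds; "tau": joint torques, N m; "eef_pos": TCP position; "eef_rot": TCP orientation; "ft_force": force on the tool from outside, world axes, zero at the start; "ft_torque": the same for the moment, N m; "finger_gap": finger opening in m; "grasp_force": force on a finger pad.
Only numpy, scipy, OpenCV 4.12 (cv2) and the standard library are available. Lean on these libraries where they do the work, as an engineer would, in place of code of your own. Each camera call takes 0.05 s, during which the arm holds its last target. There are 200 camera calls.

TASK

Stow the loose wooden job tray, with the ring and the spool still in it, in the empty upper slot of the green carry rack, pushed fully home. Then swing the rack's steel keeper bar closed across the front until its eye lines up with the holes of the two lugs, fetch the red-headed locking pin from the wooden bur block and push it down through lugs and eye until its collar sits on the upper lug. Let go of everything and leave the jar, the bottle and the two blocks where they are.

Things in the scene. Friction and masses are not known exactly. Their poses are not given: they have to be found in the camera images.
- rack: green sheet-metal carry rack, fixed, 116 deep, 106 wide, 101 high (+ flat handle to 112); two tray slots, one above the other, open in front, the lower one occupied. Origin: on the worktop below the middle of the front face; x runs into the rack, y to the left seen from its front, z up. Slots 98 wide inside; upper slot from the top of its two side runners, z = 51, to the roof, z = 97
- tray_slot (a point): point of the rack (its x, y, z axes) at x = 0, y = 0, z = 51: the job tray's origin comes to lie here, with the same axes, when it is fully home
- clevis_hole (a point): middle of the hole at the upper face of the upper clevis lug (rack x = -24, y = -64, z = 62), where the pin's collar sits. Two steel lugs at the right front corner, outer diameter 24, at z = 37 to 42.5 and 56.5 to 62, each with a 12.5 hole on this vertical line
- keeper_bar (a joint): angle of the keeper bar (steel, 12 high, 6 thick) about its vertical hinge, rad: 0 = closed, along the rack's -y across its front, all holes in line; grows as it swings out, clockwise from above (free end towards the rack's -x, then +y). Range -0.06 to 2.4, no catch at 0; friction 0.05 N m holds it where left. Closed, its two buffers stand 4 off the panel of a home tray
- keeper_hinge (a point): hinge axis of the keeper bar, at the bar's mid-height (rack x = -24, y = 64, z = 49.5)
- bar_eye (a point): centre of the eye near the bar's free end, 128 from the hinge; outer diameter 24, hole 12.5 (vertical), 12.5 high
- bar_ball (a point): centre of the red ball knob, diameter 22, at the bar's free end, 161 from the hinge in line with the eye, 49.5 above the worktop; to be gripped from above. Between eye and ball an 8 thick round neck
- job_tray: wooden job tray, about 0.16 kg, loose, open on top, four compartments. Origin: middle of its underside, at the back face of its front panel; x runs to its rear, which goes into the rack first. Body x = 0 to 110, 93 wide, walls 24 high, the last 15 tapering to 83 wide; front panel x = -5 to 0, 106 wide, 42 high: its back meets the rack's side walls when fully home
- tray_tab (a point): middle of the tray's brass pull, an upright tab 32 long (tray x = -37 to -5), 10 thick in y, z = 8 to 34; this point is at tray x = -22, y = 0, z = 21. To be gripped from above, the fingers on its two flat sides
- tray_middle (a point): middle of the tray's inner floor (tray x = 55, y = 0, z = 3)
- ring_amethyst: finger ring with a purple stone, 21x25x7, loose in one of the tray's compartments; origin at its underside
- solder_spool: spool with black flanges, 38 diameter, 28 high, standing in the compartment across the corner from the ring; origin at its underside
- lock_pin: steel locking pin, 0.05 kg, loose, parked upright in the bur block. Origin: middle of the underside of its collar (diameter 21, 3 thick); z up. Below it the shank, diameter 10, 36 long, the last 12 tapering to a 4 wide tip; above it a red grip, diameter 16, from z = 3 to 30
- park_hole (a point): mouth of the hole in the fixed wooden bur block (50x64x43) in which the pin stands; axes of the block: hole at block x = 0, y = 14 from its middle; the pin's collar rests on the block's top, 43 above the worktop. On the block's other half, 25 to 43 from this point along -y, thin burs stand up to 32 above its top: close the fingers along x
- flux_jar: cream jar with black lid, 54 diameter, 58 high; leave it alone
- oil_bottle: amber bottle with red nozzle, 36 diameter, 92 high; leave it alone
- brass_block: scratched brass block, 30x50x20; leave it alone
- charcoal_block: black block, 46x85x26; leave it alone

How it is judged:
By the outcome, as a careful person would: the job done as asked, in the order asked, and still so for the second after the job is handed in, with the robot touching nothing.
It also fails if it takes over 72 s, if anything falls off the work surface, if the arm or the gripper's body presses on something with over 40 N, if the wrist force passes 120 N, or if a joint passes its speed limit or range.

## Working session

There is one attempt and no reset: what is moved stays moved. The work goes in short steps, Python scripts to look and compute and a tool call to move; the robot and the scene stay as the last step left them, time stands still between calls to the robot, and variables do not carry over. Pictures are saved under pics/ and viewed, at most 10 in all, crops included, and the job is handed in when it is done.

Besides the shell and the picture viewer there is one more tool, called after "Call:" as a command line: name --argument value ..., lists and objects as JSON in quotes. carry_out: Moves the arm, as the interface text tells. Its arguments: {"type":"object","properties":{"series":{"type":"array"},"newtons":{"type":"number"}},"required":["series"]}

```bash
mkdir -p pics; ls; cat > h.py <<'E'
import numpy as np, cv2
from scipy.spatial.transform import Rotation as R
from station import env, eyes
def cam(n):
    s=env.read_state(); c=eyes.camera(n)
    if n=="wrist":
        T=np.eye(4);T[:3,:3]=R.from_rotvec(s["eef_rot"]).as_matrix();T[:3,3]=s["eef_pos"]
        c["W"]=T@np.array(c["tool_from_camera"])
    else:
        M=np.eye(4);M[:3,:3]=R.from_rotvec(np.ravel(c["rvec"])).as_matrix();M[:3,3]=np.ravel(c["tvec"])
        c["W"]=np.linalg.inv(M)
    return c
def cloud(c):
    d=c["depth"];v,u=np.mgrid[:480,:640];K=c["K"]
    P=np.stack([(u-K[0,2])/K[0,0]*d,(v-K[1,2])/K[1,1]*d,d],-1)
    P=P@c["W"][:3,:3].T+c["W"][:3,3]; P[d==0]=np.nan
    return P
def ray(c,u,v,z):
    K=c["K"];r=c["W"][:3,:3]@np.array([(u-K[0,2])/K[0,0],(v-K[1,2])/K[1,1],1]);o=c["W"][:3,3]
    return o+r*(z-o[2])/r[2]
def proj(c,p):
    q=np.linalg.inv(c["W"])@np.r_[p,1];q=c["K"]@q[:3];return q[:2]/q[2]
def save(c,n): cv2.imwrite("pics/"+n,c["color"][:,:,::-1])
E
python3 - <<'E'
from h import *
for n in("top","scene"):
    c=cam(n);save(c,n+"0.png");np.savez(n+"0.npz",**c);print(n,c["K"][0],c["W"].round(3))
s=env.read_state();print(s["eef_pos"],s["eef_rot"],s["time_s"],s["ft_force"])
E
```

```text
pics
top [529.78940434   0.         324.36799721] [[ 0.042 -0.978  0.205  0.324]
 [-0.999 -0.041  0.009 -0.057]
 [ 0.    -0.205 -0.979  1.308]
 [ 0.     0.     0.     1.   ]]
scene [443.07756764   0.         321.09353218] [[ 0.793 -0.305  0.527  0.037]
 [-0.609 -0.399  0.686 -0.768]
 [ 0.001 -0.865 -0.502  0.607]
 [ 0.     0.     0.     1.   ]]
[0.15435704 0.52738654 0.2044181 ] [-4.45774177e-01 -3.10932640e+00  3.04867798e-03] 0.1 [-0.33117204 -0.77943633 -0.26852049]
```

View pics/top0.png

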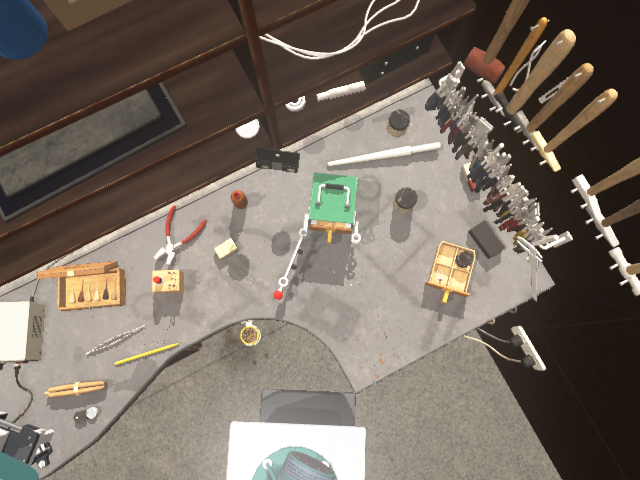

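View pics/scene0.png

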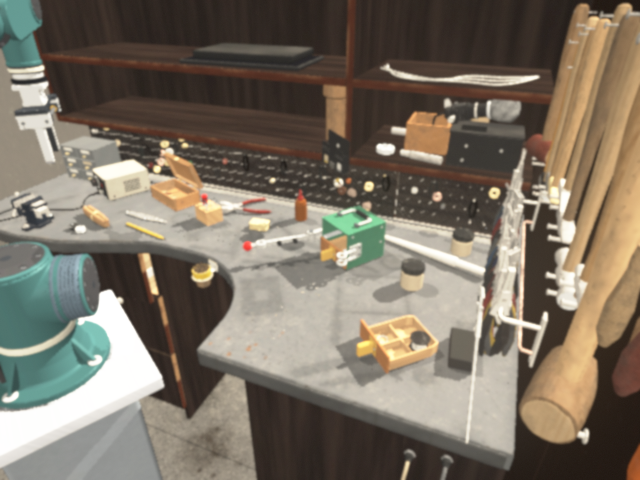

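```bash
cat > m.py <<'E'
from h import *
def load(n):
    c=dict(np.load(n+"0.npz"));return c
c=load("top");P=cloud(c);hsv=cv2.cvtColor(c["color"],cv2.COLOR_RGB2HSV);H,S,V=[hsv[...,i].astype(int) for i in range(3)]
def rect(mask,z,box):
    m=np.zeros_like(mask);u0,v0,u1,v1=box;m[v0:v1,u0:u1]=mask[v0:v1,u0:u1]
    m=m.astype(np.uint8);k=cv2.connectedComponentsWithStats(m);i=1+np.argmax(k[2][1:,4])
    vv,uu=np.nonzero(k[1]==i);q=np.array([ray(c,u,v,z)[:2] for u,v in zip(uu,vv)]).astype(np.float32)
    return cv2.minAreaRect(q),len(q),np.nanmedian(P[vv,uu],0),q.mean(0)
g=(H>60)&(H<95)&(S>70)
print("rack",rect(g,.101,(290,160,370,235)))
w=(P[...,2]>.012)&(P[...,2]<.035)
print("tray",rect(w,.024,(420,230,482,310)))
yel=(H>18)&(H<32)&(S>150)
print("tab",rect(yel,.034,(425,280,460,310)))
print("tab2",rect(yel,.037,(310,225,350,245)))
red=((H<6)|(H>174))&(S>150)
print("ball",rect(red,.0495,(265,280,290,305)))
print("pin",rect(red,.073,(148,270,170,290)))
blk=(P[...,2]>.035)&(P[...,2]<.05)
print("bur",rect(blk,.043,(140,255,195,300)))
E
python3 m.py
python3 - <<'E'
import cv2
a=cv2.imread("pics/top0.png")
x=cv2.resize(a[165:305,260:400],(420,420),interpolation=2);y=cv2.resize(a[235:315,420:500],(380,380),interpolation=2)
y=cv2.copyMakeBorder(y,0,40,0,0,0);cv2.imwrite("pics/crop0.png",cv2.hconcat([x,y]))
E
```

```text
rack (((0.6799302101135254, -0.06229521334171295), (0.10471419990062714, 0.11465462297201157), 86.58526611328125), 1738, array([ 0.67468972, -0.06206229,  0.10133491]), array([ 0.677269  , -0.06224978], dtype=float32))
tray (((0.5427016019821167, -0.36188119649887085), (0.0948367714881897, 0.10647424310445786), 75.44715881347656), 551, array([ 0.55544019, -0.38215173,  0.02309109]), array([ 0.55362463, -0.37400797], dtype=float32))
tab (((0.47737917304039, -0.3455895781517029), (0.006429112516343594, 0.007694462314248085), 65.25518035888672), 11, array([ 0.47758274, -0.34538965,  0.03353838]), array([ 0.4771699 , -0.34544456], dtype=float32))
tab2 (((0.6021824479103088, -0.05709380656480789), (0.006511328276246786, 0.02830412983894348), 86.05804443359375), 28, array([ 0.60290993, -0.05763304,  0.03985219]), array([ 0.60302085, -0.05751095], dtype=float32))
ball (((0.4508943259716034, 0.05898214876651764), (0.01663663052022457, 0.019100656732916832), 2.3912551403045654), 57, array([0.4493567 , 0.05807413, 0.05685354]), array([0.45064658, 0.05923482], dtype=float32))
pin (((0.47233015298843384, 0.3443072438240051), (0.012034415267407894, 0.012908541597425938), 49.46326446533203), 31, array([0.47232641, 0.3444434 , 0.07331671]), array([0.47208324, 0.34425792], dtype=float32))
bur (((0.4739879369735718, 0.33039507269859314), (0.05071690306067467, 0.0653589516878128), 2.3913016319274902), 490, array([0.47303886, 0.32949498, 0.04305713]), array([0.47374043, 0.32919675], dtype=float32))
```

View pics/crop0.png

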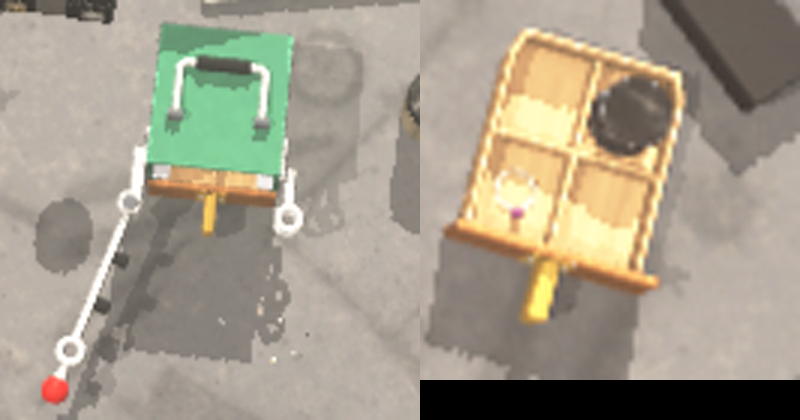

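```bash
cat >> h.py <<'E'
def need(p,yaw=None):
    """yaw deg: direction of tool y minus 90 (mod 180), i.e. object yaw"""
    s=env.read_state();M=R.from_rotvec(s["eef_rot"]).as_matrix();d=M.T@(np.array(p)-s["eef_pos"])*100
    y=np.degrees(np.arctan2(M[1,1],M[0,1]))-90
    t=None if yaw is None else -((yaw-y+90)%180-90)
    print("need cm",d.round(2),"yaw",round(y,2),"turn",t,"t",s["time_s"],"pos",np.round(s["eef_pos"],4),"gap",s["finger_gap"],"f",np.round(s["ft_force"],1))
E
python3 -c "
from h import *
print(np.round(cam('wrist')['tool_from_camera'],3), cam('wrist')['K'][0])
need([.44,-.34,.21],-14.6)"
```

```text
[[-0.001 -0.971 -0.241  0.07 ]
 [ 1.    -0.001 -0.001  0.   ]
 [ 0.001 -0.241  0.971 -0.179]
 [ 0.     0.     0.     1.   ]] [331.04392435   0.         317.74773641]
need cm [-51.79 -75.23  -0.43] yaw -16.32 turn -1.7190336266385629 t 0.2 pos [0.1544 0.5275 0.2048] gap 0.09408682208277461 f [0.4 0.3 0.7]
```

Call:
carry_out --series '[-3.4,-4.7,0,0,9.4,-3.4,-4.7,0,0,9.4,-3.4,-4.7,0,0,9.4,-3.4,-4.7,0,0,9.4,-3.4,-4.7,0,0,9.4,-3.4,-4.7,0,0,9.4,-3.4,-4.7,0,0,9.4,-3.4,-4.7,0,0,9.4]'

```text
time_s: 1.2
eef_pos: [0.3101, 0.0889, 0.2056]
eef_rot: [0.445, 3.109, 0.001]
ft_force: [0.7, -0.3, -0.8]
finger_gap: 0.0939
grasp_force: 0.0
```

Call:
carry_out --series '[-3.4,-4.7,0,0,9.4,-3.4,-4.7,0,0,9.4,-3.4,-4.7,0,0,9.4,-3.4,-4.7,0,0,9.4,-3.4,-4.7,0,0,9.4,-3.4,-4.7,0,0,9.4,-3.4,-4.7,0,0,9.4,-3.4,-4.7,0,0,9.4]'

```text
time_s: 2.2
eef_pos: [0.4657, -0.3485, 0.2051]
eef_rot: [0.446, 3.11, 0.001]
ft_force: [-0.2, 0.1, 0.3]
finger_gap: 0.0942
grasp_force: 0.0
```

```bash
python3 - <<'E'
from h import *
need([.47,-.345,.21],-14.6)
c=cam("wrist");save(c,"w1.png");np.savez("w1.npz",**c)
E
```

```text
need cm [-0.31  0.46 -0.49] yaw -16.34 turn -1.7356730234045301 t 2.2 pos [ 0.4657 -0.3485  0.2051] gap 0.09421382541251737 f [-0.2  0.1  0.3]
```

View pics/w1.png

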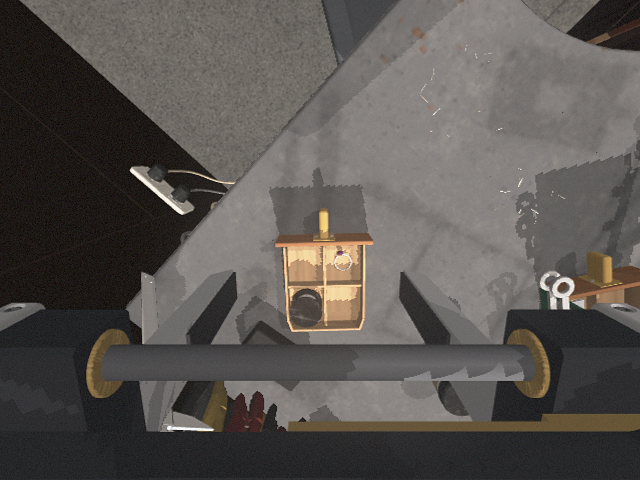

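```bash
cat > t.py <<'E'
from h import *
def tab(c,ztab,zpan,box):
    hsv=cv2.cvtColor(c["color"],cv2.COLOR_RGB2HSV);H,S,V=[hsv[...,i].astype(int) for i in range(3)]
    u0,v0,u1,v1=box
    def big(m):
        b=np.zeros((480,640),np.uint8);b[v0:v1,u0:u1]=m[v0:v1,u0:u1]
        k=cv2.connectedComponentsWithStats(b);i=1+np.argmax(k[2][1:,4]);return np.nonzero(k[1]==i)
    vv,uu=big((H>17)&(H<30)&(S>140)&(V>60))
    P=cloud(c)
    top=P[vv,uu];ok=abs(top[:,2]-ztab)<.006
    q=np.array([ray(c,u,v,ztab)[:2] for u,v in zip(uu[ok],vv[ok])],np.float32)
    print("tab",len(q),cv2.minAreaRect(q))
    vv,uu=big((abs(P[...,2]-zpan)<.004))
    q=np.array([ray(c,u,v,zpan)[:2] for u,v in zip(uu,vv)],np.float32)
    r=cv2.minAreaRect(q);print("panel",len(q),r)
if __name__=="__main__":
    c=dict(np.load("w1.npz"))
    tab(c,.034,.042,(265,200,385,340))
    P=cloud(c);s=P[195:340,260:385];w=(abs(s[...,2]-.024)<.004)
    vv,uu=np.nonzero(w);q=np.array([ray(c,u+260,v+195,.024)[:2] for u,v in zip(uu,vv)],np.float32);print("walls",cv2.minAreaRect(q))
E
python3 t.py
```

```text
Traceback (most recent call last):
  File "t.py", line 18, in <module>
    tab(c,.034,.042,(265,200,385,340))
    ~~~^^^^^^^^^^^^^^^^^^^^^^^^^^^^^^^
  File "t.py", line 8, in tab
    vv,uu=big((H>17)&(H<30)&(S>140)&(V>60))
          ~~~^^^^^^^^^^^^^^^^^^^^^^^^^^^^^^
  File "t.py", line 7, in big
    k=cv2.connectedComponentsWithStats(b);i=1+np.argmax(k[2][1:,4]);return np.nonzero(k[1]==i)
                                              ~~~~~~~~~^^^^^^^^^^^^
ValueError: attempt to get argmax of an empty sequence
```

```bash
python3 - <<'E'
from h import *
c=dict(np.load("w1.npz"));h=cv2.cvtColor(c["color"],cv2.COLOR_RGB2HSV);P=cloud(c)
for v in (206,210,215,220,225,230,235,240): print(v,h[v,323],P[v,323].round(3),h[v,300],P[v,300].round(3))
E
sed -i 's/(H>17)&(H<30)&(S>140)&(V>60)/(H>12)\&(H<30)\&(S>100)\&(V>60)/' t.py; python3 t.py
```

```text
206 [ 0 14 92] [ 0.45  -0.338  0.   ] [  5  15 101] [ 0.443 -0.364 -0.   ]
210 [ 19 118 132] [ 0.45  -0.338  0.031] [  8  20 104] [ 0.447 -0.365 -0.001]
215 [ 22 124 240] [ 0.455 -0.34   0.035] [  8  20 101] [ 0.453 -0.367  0.   ]
220 [ 22 125 240] [ 0.46  -0.341  0.034] [ 13  17 105] [ 0.459 -0.368 -0.   ]
225 [ 23 121 241] [ 0.465 -0.343  0.034] [26 21 98] [ 0.464 -0.37   0.001]
230 [ 20 128 237] [ 0.471 -0.344  0.033] [ 10  15 100] [ 0.47  -0.372  0.001]
235 [ 19 133 184] [ 0.476 -0.346  0.033] [ 12 114 103] [ 0.474 -0.373  0.008]
240 [ 19 135 229] [ 0.48  -0.347  0.038] [ 13 111  99] [ 0.475 -0.372  0.033]
tab 1 ((0.49423548579216003, -0.3237398862838745), (0.0, 0.0), 0.0)
panel 509 ((0.48262888193130493, -0.34681880474090576), (0.10469292849302292, 0.006452895700931549), 75.13172912597656)
walls ((0.5238683819770813, -0.3712233603000641), (0.12374729663133621, 0.16072551906108856), 71.6009292602539)
```

```bash
python3 -c "
from h import *
need([.4638,-.3420,.005],-14.9)"
```

```text
need cm [ 0.63  1.23 19.7 ] yaw -16.58 turn -1.6772283338245302 t 2.25 pos [ 0.4666 -0.355   0.202 ] gap 0.0939396086131145 f [ 1.6 -4.5 -1.4]
```

Call:
carry_out --series '[0.2,0.4,4,-1.7,6,0.2,0.4,4,0,6,0.2,0.4,4,0,6,0,0,4,0,6,0,0,2,0,6,0,0,0,0,6]'

```text
time_s: 3.0
eef_pos: [0.4612, -0.332, 0.023]
eef_rot: [-0.399, -3.112, -0.005]
ft_force: [0.3, 0.2, 0.1]
finger_gap: 0.06
grasp_force: 0.0
```

```bash
python3 - <<'E'
from h import *
c=cam("wrist");save(c,"w2.png")
need([.4638,-.3420,.005],-14.9)
from t import tab
try: tab(c,.034,.042,(200,150,460,340))
except Exception as e: print(e)
E
```

```text
need cm [-0.38 -0.83  1.99] yaw -14.61 turn 0.285188000084716 t 3.05 pos [ 0.4623 -0.333   0.0249] gap 0.05998910232404582 f [0.3 0.1 0.7]
tab 1372 ((0.4666491448879242, -0.3424028158187866), (0.03209845349192619, 0.03736039996147156), 75.27214050292969)
panel 747 ((0.482215940952301, -0.33775439858436584), (0.07154367119073868, 0.004147646017372608), 75.2709732055664)
```

View pics/w2.png

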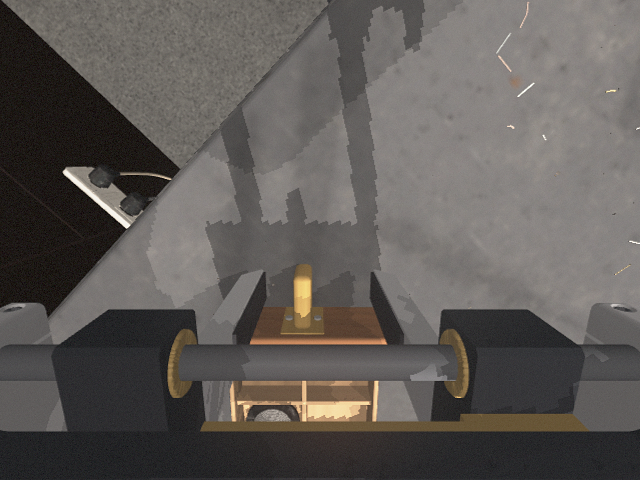

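Call:
carry_out --series '[-0.4,-0.8,0,0.3,6,0,0,1.0,0,6,0,0,0.8,0,6,0,0,0,0,0,0,0,0,0,0,0,0,0,0,0,0,0,0,0,0]' --newtons 60

```text
time_s: 3.92
eef_pos: [0.4647, -0.3424, 0.0078]
eef_rot: [0.408, 3.115, -0.0]
ft_force: [-1.2, -0.2, 0.2]
finger_gap: 0.0233
grasp_force: 0.0
```

Call:
carry_out --series '[0,0,0.2,0,0,0,0,0,0,0,0,0,0,0,0,0,0,0,0,0]'

```text
time_s: 4.42
eef_pos: [0.4646, -0.3421, 0.0053]
eef_rot: [-0.408, -3.115, -0.001]
ft_force: [0.6, 0.3, -1.9]
finger_gap: 0.0094
grasp_force: 60.0
```

Call:
carry_out --series '[0,0,-0.5,0,0,0,0,-1.5,0,0,0,0,-3,0,0,0,0,-3,0,0,0,0,-2.5,0,0,0,0,-1,0,0,0,0,0,0,0]'

```text
time_s: 5.3
eef_pos: [0.4648, -0.3426, 0.1213]
eef_rot: [0.408, 3.114, -0.001]
ft_force: [0.4, -0.2, -2.8]
finger_gap: 0.0093
grasp_force: 60.0
```

```bash
python3 -c "
from h import *
need([.475,-.048,.12],-3.6)"
```

```text
need cm [ 6.6  28.73  0.1 ] yaw -14.92 turn -11.324690799508247 t 5.3 pos [ 0.4648 -0.3426  0.1213] gap 0.009343526242322823 f [ 0.4 -0.2 -2.8]
```

Call:
carry_out --series '[0.4,1.7,0,0,0,0.9,4,0,0,0,1.1,4.6,0,0,0,1.1,4.6,0,0,0,1.1,4.6,0,0,0,1.1,4.6,0,0,0,0.7,3,0,0,0,0.2,1.6,0,0,0]'

```text
time_s: 6.3
eef_pos: [0.4733, -0.0455, 0.1192]
eef_rot: [-0.404, -3.113, -0.001]
ft_force: [0.4, -0.7, -2.2]
finger_gap: 0.0097
grasp_force: 60.0
```

Call:
carry_out --series '[0,0,0,-2,0,0,0,0,-4,0,0,0,0,-4,0,0,0,0,-1.3,0,0,0,0,0,0,0,0,0,0,0]'

```text
time_s: 7.05
eef_pos: [0.4746, -0.0483, 0.1204]
eef_rot: [-0.101, -3.14, -0.0]
ft_force: [-0.6, -0.4, -2.6]
finger_gap: 0.0098
grasp_force: 60.0
```

```bash
python3 - <<'E'
from h import *
need([.475,-.048,.12],-3.6)
c=cam("wrist");save(c,"w3.png");np.savez("w3.npz",**c)
s=cam("scene");np.savez("s3.npz",**s)
a=cv2.resize(s["color"][180:300,230:430,::-1],(640,384),interpolation=2)[:, :400]
b=cv2.resize(c["color"][:,:,::-1],(400,300),interpolation=cv2.INTER_AREA)
b=cv2.copyMakeBorder(b,0,84,0,0,0)
cv2.imwrite("pics/c3.png",cv2.hconcat([a,b[:384]]))
E
```

```text
need cm [-0.04  0.04  0.04] yaw -3.67 turn -0.07103714568010844 t 7.05 pos [ 0.4746 -0.0483  0.1204] gap 0.009827997946771444 f [-0.6 -0.4 -2.6]
```

View pics/c3.png

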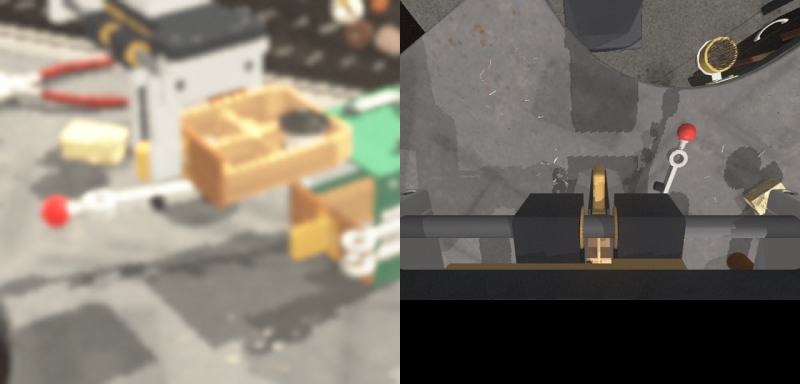

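```bash
cat > rel.py <<'E'
from h import *
def plane(q,axis,n=4):
    # fit coordinate[axis] as linear fn of the others, trimmed
    o=[i for i in range(3) if i!=axis];m=np.ones(len(q),bool)
    for _ in range(n):
        A=np.c_[np.ones(m.sum()),q[m][:,o]-q[m][:,o].mean(0)];k=np.linalg.lstsq(A,q[m][:,axis],rcond=None)[0]
        r=q[:,axis]-np.c_[np.ones(len(q)),q[:,o]-q[m][:,o].mean(0)]@k;m=abs(r)<max(.0015,1.5*np.std(r[m]))
    return k.round(4),q[m].mean(0).round(4),m.sum(),np.std(r[m]).round(5)
def run(c,O=np.array([.622,-.0588,0]),yaw=-3.6,tx=-.125,tz=.115):
    P=cloud(c);Rm=R.from_euler("z",yaw,degrees=True).as_matrix();Q=((P-O)@Rm)
    def sel(x,y,z): return Q[(Q[...,0]>x[0])&(Q[...,0]<x[1])&(Q[...,1]>y[0])&(Q[...,1]<y[1])&(Q[...,2]>z[0])&(Q[...,2]<z[1])]
    def go(n,q,a): print(n,*(plane(q,a) if len(q)>20 else (len(q),)))
    go("rack R wall (y=-53)",sel((.01,.11),(-.06,-.045),(.01,.09)),1)
    go("rack roof (z=.101)",sel((.01,.11),(-.05,.05),(.095,.106)),2)
    go("tray R wall (y=-46.5)",sel((tx+.008,tx+.085),(-.056,-.035),(tz+.004,tz+.02)),1)
    go("tray wall top (z=%.3f)"%(tz+.024),sel((tx+.008,tx+.105),(-.05,-.035),(tz+.018,tz+.032)),2)
    go("panel front x=%.3f"%(tx-.005),sel((tx-.012,tx+.002),(-.05,-.01),(tz+.006,tz+.038)),0)
    e=sel((-.01,.125),(-.065,.065),(.095,.106));print("roof ext",np.percentile(e,[.5,99.5],0).round(4).tolist())
if __name__=="__main__": run(dict(np.load("s3.npz")))
E
python3 rel.py
```

```text
rack R wall (y=-53) [-0.0522  0.0119  0.0019] [ 0.0645 -0.0522  0.0514] 550 0.00079
rack roof (z=.101) [ 0.1006 -0.0009 -0.0019] [ 0.0598 -0.0079  0.1006] 493 0.00073
tray R wall (y=-46.5) [-0.0456  0.0035  0.0434] [-0.0803 -0.0456  0.1273] 144 0.00083
tray wall top (z=0.139) [0.137  0.0039 0.843 ] [-0.0691 -0.0438  0.137 ] 84 0.00134
panel front x=-0.130 [-0.1301  0.0122  0.0101] [-0.1301 -0.0302  0.1374] 117 0.00069
roof ext [[-0.0003, -0.0542, 0.0952], [0.1158, 0.0531, 0.1058]]
```

```bash
python3 -c "
from h import *
need([.4749,-.0504,.0615],-3.1)"
```

```text
need cm [-0.04 -0.22  5.89] yaw -3.64 turn -0.5414584283832085 t 7.15 pos [ 0.4746 -0.0481  0.1204] gap 0.009797132230319139 f [-0.  -0.2 -1.8]
```

Call:
carry_out --series '[0,-0.2,1,-0.5,0,0,0,2,0,0,0,0,2,0,0,0,0,0.9,0,0,0,0,0,0,0,-1,0,0,0,0,-1,0,0,0,0,-1,0,0,0,0]'

```text
time_s: 8.15
eef_pos: [0.5059, -0.0517, 0.0621]
eef_rot: [0.085, 3.139, -0.0]
ft_force: [-0.2, -0.4, -2.7]
finger_gap: 0.0095
grasp_force: 60.0
```

```bash
python3 - <<'E'
from h import *
need([.601,-.0572,.0615],-3.1)
s=cam("scene");np.savez("s4.npz",**s)
from rel import run
run(s,np.array([.622,-.0586,0]),-3.1,-.097,.056)
E
```

```text
need cm [-9.52 -0.03  0.08] yaw -3.11 turn -0.011980065635810888 t 8.15 pos [ 0.5059 -0.0517  0.0621] gap 0.009520307731849639 f [-0.2 -0.4 -2.7]
rack R wall (y=-53) [-0.053  -0.0062 -0.0009] [ 0.0651 -0.053   0.0522] 539 0.00081
rack roof (z=.101) [0.1007 0.0008 0.    ] [ 0.0541 -0.0036  0.1007] 540 0.00073
tray R wall (y=-46.5) [-0.0459 -0.0006 -0.0031] [-0.0513 -0.0459  0.0681] 137 0.00082
tray wall top (z=0.080) [0.0798 0.02   0.9279] [-0.0401 -0.0442  0.0796] 75 0.0012
panel front x=-0.102 [-0.0986  0.0025  0.0103] [-0.0986 -0.0309  0.0784] 110 0.00061
roof ext [[-0.0006, -0.0543, 0.0954], [0.1156, 0.0517, 0.1056]]
```

Call:
carry_out --series '[-1.5,-0.03,0,0.2,0,-1.5,0,0,0,0,-1.5,0,0,0,0,-1.5,0,0,0,0,-1.2,0,0,0,0,-0.8,0,0,0,0,0,0,0,0,0]'

```text
time_s: 9.07
eef_pos: [0.5854, -0.0561, 0.0612]
eef_rot: [0.09, 3.139, 0.001]
ft_force: [0.8, 2.0, -3.5]
finger_gap: 0.0096
grasp_force: 60.0
```

Call:
carry_out --series '[-0.6,0,0,0,0,0,0,0.3,0,0,0,0,0.1,0,0,-0.4,0,0,0,0,-0.3,0,0,0,0,-0.2,0,0,0,0,0,0,0,0,0]'

```text
time_s: 9.95
eef_pos: [0.5994, -0.0574, 0.0575]
eef_rot: [-0.091, -3.14, -0.0]
ft_force: [-0.5, -0.7, -2.4]
finger_gap: 0.0094
grasp_force: 60.0
```

Push home gently until contact force appears.

Call:
carry_out --series '[-0.1,0,0.05,0,0,-0.1,0,0,0,0,-0.1,0,0,0,0,0,0,0,0,0]'

```text
time_s: 10.45
eef_pos: [0.5996, -0.0573, 0.057]
eef_rot: [-0.091, -3.134, -0.0]
ft_force: [-8.7, 1.8, 2.3]
finger_gap: 0.0093
grasp_force: 60.0
```

```bash
python3 - <<'E'
from h import *
need([.601,-.0572,.0565],-3.1)
s=cam("scene");np.savez("s5.npz",**s)
from rel import run
run(s,np.array([.622,-.0588,0]),-3.3,0,.052)
E
```

```text
need cm [-0.14  0.02  0.05] yaw -3.33 turn -0.2274535875569086 t 10.45 pos [ 0.5996 -0.0573  0.057 ] gap 0.009346006476181199 f [-8.7  1.8  2.3]
rack R wall (y=-53) [-0.0527  0.0054  0.0013] [ 0.0656 -0.0527  0.0504] 569 0.00081
rack roof (z=.101) [0.1007 0.0005 0.0018] [ 0.0593 -0.0252  0.1007] 309 0.0007
tray R wall (y=-46.5) [-0.0532  0.0245  0.1433] [ 0.0485 -0.0532  0.0654] 82 0.00077
tray wall top (z=0.076) 5
panel front x=-0.005 [-0.005  -0.008   0.0179] [-0.005  -0.0298  0.0739] 117 0.00077
roof ext [[-0.0008, -0.0553, 0.0952], [0.1154, 0.0276, 0.1056]]
```

Call:
carry_out --series '[0,0,0.05,0,0,0,0,0,0,3.5,0,0,0,0,3.5,0,0,0,0,3.5]'

```text
time_s: 11.0
eef_pos: [0.6031, -0.0576, 0.057]
eef_rot: [0.091, 3.138, -0.0]
ft_force: [-0.0, 0.0, 0.5]
finger_gap: 0.0342
grasp_force: 0.0
```

Call:
carry_out --series '[0,0,-1,0,3.5,0,0,-2,0,3.5,0,0,-3,0,3.5,2,0,-4,0,5,4,0,-4,0,6,5,0,-3,0,6,3,0,0,0,6,0,0,0,0,6]'

```text
time_s: 12.0
eef_pos: [0.462, -0.0494, 0.2286]
eef_rot: [0.091, 3.136, -0.001]
ft_force: [0.2, -0.1, 0.0]
finger_gap: 0.0597
grasp_force: 0.0
```

```bash
python3 - <<'E'
from h import *
need([.45,.059,.2])
s=cam("scene");np.savez("s6.npz",**s)
from rel import run
run(s,np.array([.622,-.0588,0]),-3.3,0,.052)
w=cam("wrist");np.savez("w6.npz",**w)
t=cam("top");np.savez("t6.npz",**t)
a=cv2.resize(s["color"][200:280,300:400,::-1],(400,320),interpolation=2)
b=cv2.resize(w["color"][:,:,::-1],(400,300),interpolation=cv2.INTER_AREA)
cv2.imwrite("pics/c6.png",cv2.hconcat([a,cv2.copyMakeBorder(b,0,20,0,0,0)]))
E
```

```text
need cm [ 1.84 10.75  2.84] yaw -3.33 turn None t 12.0 pos [ 0.462  -0.0494  0.2286] gap 0.059653740876018005 f [ 0.2 -0.1  0. ]
rack R wall (y=-53) [-0.0527  0.0057  0.0046] [ 0.0639 -0.0527  0.0524] 551 0.00079
rack roof (z=.101) [1.008e-01 1.000e-04 1.000e-04] [ 0.0559 -0.0051  0.1008] 544 0.0007
tray R wall (y=-46.5) [-0.0527  0.0261  0.0352] [ 0.0504 -0.0527  0.065 ] 83 0.00085
tray wall top (z=0.076) 2
panel front x=-0.005 [-0.005  -0.0178 -0.0083] [-0.005  -0.0301  0.0742] 103 0.00072
roof ext [[-0.0006, -0.0548, 0.0953], [0.1156, 0.0525, 0.1058]]
```

View pics/c6.png

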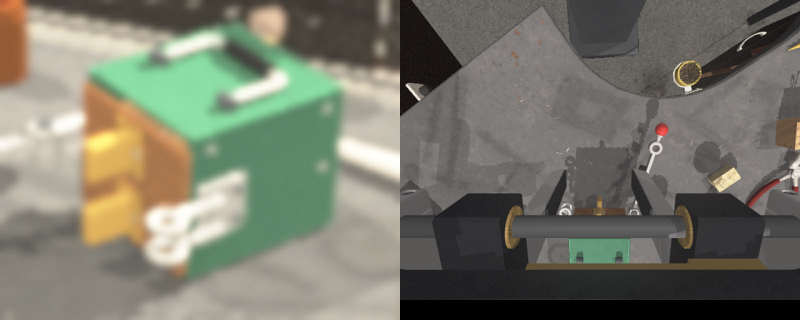

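```bash
python3 - <<'E'
from h import *
def red(c,box,z):
    h=cv2.cvtColor(c["color"],cv2.COLOR_RGB2HSV).astype(int);m=((h[...,0]<7)|(h[...,0]>173))&(h[...,1]>120)&(h[...,2]>60)
    b=np.zeros((480,640),np.uint8);u0,v0,u1,v1=box;b[v0:v1,u0:u1]=m[v0:v1,u0:u1]
    k=cv2.connectedComponentsWithStats(b);i=1+np.argmax(k[2][1:,4]);(u,v),r=cv2.minEnclosingCircle(np.argwhere(k[1]==i)[:,::-1].astype(np.float32))
    print(k[2][i],k[3][i],(u,v,r));return ray(c,*k[3][i],z).round(4),ray(c,u,v,z).round(4)
for n,b in(("w6",(390,180,450,235)),("t6",(265,280,290,305)),("s6",(230,235,262,258))):
    c=dict(np.load(n+".npz"));print(n,red(c,b,.0495))
Rm=R.from_euler("z",-3.3,degrees=True).as_matrix();O=np.array([.622,-.0587,0])
hg=O+Rm@[-.024,.064,.0495];print("hinge",hg,"lug",O+Rm@[-.024,-.064,.062])
c=dict(np.load("w6.npz"))
print("lug px",proj(c,O+Rm@[-.024,-.064,.062]),"eye?",proj(c,hg+.128/.161*(np.array([.45,.0595,.0495])-hg)))
b=cv2.resize(c["color"][180:400,200:480,::-1],(784,616),interpolation=2)[:600]
cv2.imwrite("pics/c7.png",b)
E
```

```text
[409 198  20  20 314] [418.44585987 207.11783439] (418.3260803222656, 207.5869598388672, 10.317594528198242)
w6 (array([0.4495, 0.0604, 0.0495]), array([0.45  , 0.0603, 0.0495]))Traceback (most recent call last):
  File "<stdin>", line 8, in <module>
  File "<stdin>", line 5, in red
    return _wrapfunc(a, 'argmax', axis=axis, out=out, **kwds)
    return bound(*args, **kwds)
ValueError: attempt to get argmax of an empty sequence
```

```bash
cat > lug.py <<'E'
from h import *
Rm=R.from_euler("z",-3.3,degrees=True).as_matrix();O=np.array([.622,-.0587,0])
def disc(c,p,z,half=.017,rad=.012):
    """points near height z within 'half' of p: enclosing circle, in world"""
    P=cloud(c);m=(abs(P[...,2]-z)<.004)&(np.hypot(P[...,0]-p[0],P[...,1]-p[1])<half)
    h=cv2.cvtColor(c["color"],cv2.COLOR_RGB2HSV).astype(int);m&=(h[...,1]<70)&(h[...,2]>110)
    vv,uu=np.nonzero(m)
    if len(vv)<15: return len(vv)
    q=np.array([ray(c,u,v,z)[:2] for u,v in zip(uu,vv)])
    w=q[np.hypot(*(q-p[:2]).T)<half]
    from scipy.optimize import least_squares
    # ring of radii 6.25..12: centre from mean of ring pixels, re-selected
    ctr=w.mean(0)
    for _ in range(6):
        s=q[np.hypot(*(q-ctr).T)<rad+.0015];ctr=s.mean(0)
    return ctr.round(4),cv2.minEnclosingCircle(s.astype(np.float32)),len(s)
if __name__=="__main__":
    c=dict(np.load("w6.npz"));hg=O+Rm@[-.024,.064,.0495];lg=O+Rm@[-.024,-.064,.062];b=np.array([.4498,.0603,.0495])
    print("hinge",hg,"ball dist",np.hypot(*(b-hg)[:2]))
    print("lug nominal",lg,disc(c,lg,.062),proj(c,lg));e=hg+.128/.161*(b-hg)
    print("eye",e,disc(c,e,.0557),proj(c,e)); print("upper hinge",disc(c,hg,.062))
    d=dict(np.load("top0.npz"));print("top lug",disc(d,lg,.062),"hinge",disc(d,hg,.062),"eye",disc(d,e,.0557))
E
python3 lug.py
```

```text
hinge [0.60172389 0.00657541 0.0495    ] ball dist 0.1611434170686757
lug nominal [ 0.5943557  -0.12121234  0.062     ] (array([ 0.5887, -0.1198]), ((0.5917806029319763, -0.12006840109825134), 0.011960200034081936), 147) [263.0097655  341.73243861]
eye [0.48093968 0.04928813 0.0495    ] (array([0.4802, 0.0487]), ((0.4802093803882599, 0.04873201623558998), 0.01341947354376316), 266) [407.97165969 235.94352143]
upper hinge (array([0.5985, 0.0074]), ((0.6004139184951782, 0.006706021726131439), 0.00970503594726324), 112)
top lug (array([ 0.5956, -0.1214]), ((0.5963133573532104, -0.12019987404346466), 0.012298941612243652), 51) hinge (array([0.6053, 0.0052]), ((0.6056835055351257, 0.005002127494663), 0.012342647649347782), 46) eye (array([0.4825, 0.0478]), ((0.48282337188720703, 0.04841969162225723), 0.012891072779893875), 57)
```

Call:
carry_out --series '[0.8,5,0,0,6,1,5.7,0,0,6,0,0,0,10,6,0,0,0,10,6,0,0,0,10,6,0,0,0,10,6,0,0,0,10,6,0,0,0,10,6]'

```text
time_s: 13.15
eef_pos: [0.4517, 0.0586, 0.2255]
eef_rot: [-1.655, -2.668, 0.001]
ft_force: [-0.5, -0.1, -0.6]
finger_gap: 0.0596
grasp_force: 0.0
```

Call:
carry_out --series '[0,0,0,10,6,0,0,0,10,6,0,0,0,10,6,0,0,0,10,6,0,0,0,10,6,0,0,0,10,6,0,0,0,10,6,0,0,0,10,6]'

```text
time_s: 14.15
eef_pos: [0.4516, 0.0586, 0.2255]
eef_rot: [-2.984, -0.98, 0.003]
ft_force: [-0.5, 0.4, 0.7]
finger_gap: 0.0599
grasp_force: 0.0
```

Call:
carry_out --series '[0,0,0,10,6,0,0,0,10,6,0,0,0,10,6,0,0,0,10,6,0,0,0,10,6,0,0,0,6.7,6,0,0,0,0,6]'

```text
time_s: 15.02
eef_pos: [0.4515, 0.0586, 0.2256]
eef_rot: [3.094, -0.544, -0.003]
ft_force: [-0.1, 0.1, -0.1]
finger_gap: 0.0599
grasp_force: 0.0
```

```bash
python3 - <<'E'
from h import *
need([.4498,.0603,.0305],-20)
s=env.read_state();print(np.degrees(s["joint_pos"]).round(1))
c=dict(np.load("top0.npz"));P=cloud(c)
m=(abs(P[...,2]-.058)<.004);m[:175]=0;m[225:]=0;m[:,:385]=0;m[:,425:]=0
print("jar",np.nanmedian(P[m],0),np.nanmin(P[m],0),np.nanmax(P[m],0),m.sum())
E
```

```text
need cm [-0.18 -0.12 19.51] yaw -199.93 turn 0.07273315853637996 t 15.025 pos [0.4515 0.0586 0.2256] gap 0.059866692354494766 f [-0.1  0.1 -0.1]
[  0.2  -7.3  88.4   0.   99.  110.2]
jar [ 0.70119247 -0.24111773  0.05817622] [ 0.67568764 -0.26614362  0.05400932] [ 0.7280775  -0.21637228  0.06198628] 305
```

Call:
carry_out --series '[-0.2,-0.1,4,0,5,0,0,5,0,5,0,0,5,0,5,0,0,4,0,5,0,0,1.5,0,5,0,0,0,0,5,0,0,0,0,1,0,0,0,0,1]' --newtons 12

```text
time_s: 16.02
eef_pos: [0.4508, 0.0601, 0.0334]
eef_rot: [-3.093, 0.545, -0.006]
ft_force: [-0.6, -0.5, -0.3]
finger_gap: 0.0333
grasp_force: 0.0
```

Call:
carry_out --series '[0,0,0,0,1,0,0,0,0,1,0,0,0,0,1]'

```text
time_s: 16.4
eef_pos: [0.45, 0.0601, 0.0324]
eef_rot: [-3.093, 0.546, -0.003]
ft_force: [-1.6, 0.7, 4.4]
finger_gap: 0.0209
grasp_force: 12.0
```

```bash
python3 - <<'E'
from h import *
need([.4498,.0603,.0305],-20)
s=env.read_state();b=s["eef_pos"][:2]
# chord steps in tool axes when tool turns with bar by a each row (shift first, then turn)
hg=np.array([.6017,.0066])
r=np.hypot(*(b-hg));th=np.degrees(np.arctan2(*(b-hg)[::-1]));print("r",r,"bar dir",th%360,"to go",266.7-th%360)
M=R.from_rotvec(s["eef_rot"]).as_matrix()
for a in(10,8,5):
    A=np.radians(a);Q=np.array([[np.cos(A),-np.sin(A)],[np.sin(A),np.cos(A)]]);d=hg+Q@(b-hg)-b
    print(a,(M.T@np.r_[d,0]*100).round(3))
E
```

```text
need cm [-0.03 -0.02  0.19] yaw -200.02 turn -0.016551185021512538 t 16.4 pos [0.45   0.0601 0.0324] gap 0.020874792007427506 f [-1.6  0.7  4.4]
r 0.16084216766786705 bar dir 160.5891529137885 to go 106.11084708621149
10 [ 2.74e-01  2.79e+00 -2.00e-03]
8 [ 1.800e-01  2.237e+00 -1.000e-03]
5 [ 7.600e-02  1.401e+00 -1.000e-03]
```

Call:
carry_out --series '[0.08,1.4,0,-5,1,0.18,2.24,0,-8,1,0.18,2.24,0,-8,1,0.18,2.24,0,-8,1,0.18,2.24,0,-8,1,0.18,2.24,0,-8,1,0.08,1.4,0,-5,1,0,0,0,0,1]'

```text
time_s: 17.4
eef_pos: [0.4644, -0.0756, 0.0325]
eef_rot: [3.035, 0.809, 0.006]
ft_force: [3.7, 2.0, 3.5]
finger_gap: 0.0207
grasp_force: 12.0
```

```bash
cat > bar.py <<'E'
from h import *
hg=np.array([.6017,.0066]);s=env.read_state();b=s["eef_pos"][:2]
print("r",np.hypot(*(b-hg)),"dir",np.degrees(np.arctan2(*(b-hg)[::-1]))%360)
t=np.radians(266.7);need([*(hg+.161*np.array([np.cos(t),np.sin(t)])),.0324],86.7)
E
python3 bar.py
```

```text
r 0.16000479777443713 dir 210.93007315959775
need cm [ 7.19 13.18  0.05] yaw -150.15 turn -56.851090598841665 t 17.4 pos [ 0.4644 -0.0756  0.0325] gap 0.020660505176204227 f [3.7 2.  3.5]
```

Call:
carry_out --series '[0.05,1.4,0,-5,1,0.16,2.24,0,-8,1,0.16,2.24,0,-8,1,0.16,2.24,0,-8,1,0.16,2.24,0,-8,1,0.16,2.24,0,-8,1,0.08,1.4,0,-5,1,0,0,0,0,1]'

```text
time_s: 18.4
eef_pos: [0.5754, -0.1508, 0.0324]
eef_rot: [-2.406, -2.018, -0.005]
ft_force: [1.8, 4.5, 5.3]
finger_gap: 0.0206
grasp_force: 12.0
```

```bash
python3 bar.py
```

```text
r 0.15960231613665654 dir 260.53032099033754
need cm [-0.03  1.73  0.01] yaw -100.02 turn -6.720518989682205 t 18.4 pos [ 0.5754 -0.1508  0.0324] gap 0.020643639113587173 f [1.8 4.5 5.3]
```

Call:
carry_out --series '[0.03,0.9,0,-3.5,1,0.03,0.85,0,-3.2,1,0,0,0,0,1,0,0,0,0,1]'

```text
time_s: 18.9
eef_pos: [0.592, -0.1527, 0.0325]
eef_rot: [-2.285, -2.155, -0.005]
ft_force: [2.6, 3.6, 5.8]
finger_gap: 0.0207
grasp_force: 12.0
```

```bash
python3 bar.py; python3 - <<'E'
from h import *
from lug import disc,O,Rm
c=cam("scene");np.savez("s8.npz",**c)
P=cloud(c);Q=(P-O)@Rm
def box(x,y,z): return Q[(Q[...,0]>x[0])&(Q[...,0]<x[1])&(Q[...,1]>y[0])&(Q[...,1]<y[1])&(Q[...,2]>z[0])&(Q[...,2]<z[1])]
b=box((-.06,.0),(-.085,-.045),(.03,.07));print(len(b))
w=cam("wrist");np.savez("w8.npz",**w)
lg=O+Rm@[-.024,-.064,.062];print("lug px wrist",proj(w,lg),disc(w,lg,.062))
bl=O+Rm@[-.024,-.097,.0495];print("ball expect",bl)
a=cv2.resize(c["color"][220:280,300:380,::-1],(400,300),interpolation=2);b=cv2.resize(w["color"][:,:,::-1],(400,300),interpolation=3)
cv2.imwrite("pics/c8.png",cv2.hconcat([a,b]))
E
```

```text
r 0.15959261196963634 dir 266.52386940230923
need cm [-0.14  0.05  0.01] yaw -93.37 turn -0.06719604288105074 t 18.9 pos [ 0.592  -0.1527  0.0325] gap 0.02066040529943701 f [2.6 3.6 5.8]
46
lug px wrist [318.71835329 243.95024676] (array([ 0.5946, -0.1195]), ((0.5952446460723877, -0.119837686419487), 0.012983509339392185), 1499)
ball expect [ 0.59245609 -0.15415762  0.0495    ]
```

View pics/c8.png

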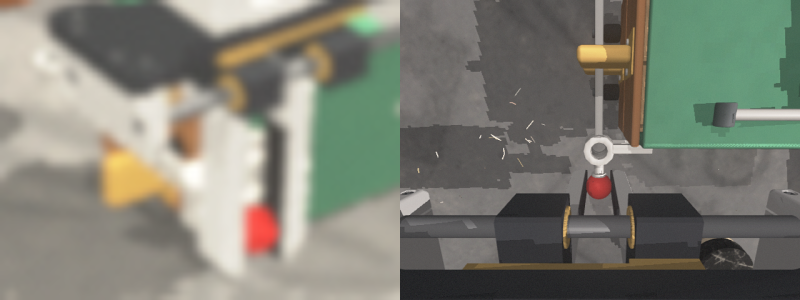

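```bash
python3 - <<'E'
from h import *
c=dict(np.load("w8.npz"));P=cloud(c);h=cv2.cvtColor(c["color"],cv2.COLOR_RGB2HSV).astype(int)
# bar line from depth
m=(abs(P[...,2]-.0555)<.003)&(h[...,1]<60);m[:, :290]=0;m[:,345:]=0;m[205:]=0
pts=[]
for v in range(20,200,4):
    u=np.nonzero(m[v])[0]
    if 3<len(u)<25: pts.append((*ray(c,(u.min()+u.max())/2,v,.0555)[:2],len(u)))
pts=np.array(pts);print(len(pts),pts[[0,-1]]);k=np.polyfit(pts[:,1],pts[:,0],1)
print("bar dir yaw",np.degrees(np.arctan(-k[0])), "x at y=-.1212",np.polyval(k,-.1212),"x at hinge y",np.polyval(k,.0066))
# lug: outer ring & hole at z .062
g=cv2.cvtColor(c["color"],cv2.COLOR_RGB2GRAY)
cr=g[215:270,290:350]
m=((abs(P[...,2]-.062)<.003)).astype(np.uint8)[215:270,285:350]
cs,hi=cv2.findContours(m,cv2.RETR_CCOMP,cv2.CHAIN_APPROX_NONE)
for q,hh in zip(cs,hi[0]):
    if len(q)>12:
        (u,v),(a,b),t=cv2.fitEllipse(q);print("hole" if hh[3]>=0 else "outer",len(q),u+285,v+215,a,b,ray(c,u+285,v+215,.062))
print(g[222:262:2,296:342:2])
# panel / rack edges
e=(abs(P[...,2]-.101)<.003);row=[]
for v in range(20,200,4):
    u=np.nonzero(e[v])[0]
    if len(u): row.append(ray(c,u.min(),v,.101)[:2])
row=np.array(row);k2=np.polyfit(row[:,1],row[:,0],1);print("roof edge yaw",np.degrees(np.arctan(-k2[0])),"x at y=-.0587",np.polyval(k2,-.0587))
e=(abs(P[...,2]-.093)<.003);row=[]
for v in range(20,200,4):
    u=np.nonzero(e[v,:395])[0]
    if len(u): row.append(ray(c,u.min(),v,.093)[:2])
row=np.array(row);k2=np.polyfit(row[:,1],row[:,0],1);print("panel edge yaw",np.degrees(np.arctan(-k2[0])),"x at y=-.0587",np.polyval(k2,-.0587),len(row))
E
```

```text
25 [[ 0.59987559 -0.02647674 14.        ]
 [ 0.59531439 -0.09958022 13.        ]]
bar dir yaw -4.296052673822435 x at y=-.1212 0.593540160851345 x at hinge y 0.6031406367568639
outer 151 319.44807052612305 240.22418785095215 46.71146774291992 54.8494873046875 [ 0.59480084 -0.11944446  0.062     ]
hole 76 317.5221481323242 240.6027660369873 25.377323150634766 26.595155715942383 [ 0.59389364 -0.11957208  0.062     ]
[[121 107 106 111 179 219 223 225 224 223 224 222 223 225 225 224 222 225
  207 153 157 115 102]
 [114 105 113 174 210 221 224 222 223 218 216 216 217 220 218 220 221 225
  227 198 157 114 152]
 [113 111 175 205 213 222 222 223 219 215 212 209 208 212 213 211 211 219
  224 228 197 163 152]
 [114 175 202 207 216 221 222 218 218 209 172 131 176 198 199 200 203 214
  218 223 227 203 162]
 [165 206 207 210 216 221 222 196 111 115 121 121 122 123 110 173 194 203
  213 219 225 229 171]
 [183 208 211 213 216 224 203 113 114 116 121 122 128 122 124 117 166 197
  206 210 217 227 194]
 [191 210 212 215 217 207 109 112 114 116 123 123 126 123 125 124 104 169
  194 205 213 227 181]
 [2
[... 694 characters left out ...]
225 231 184 147 128 121 116 117 119 123 134 115 122 197
  206 206 214 221 189]
 [134 199 203 210 221 227 235 188 156 110 143 139 135 110 114 129 205 206
  208 211 216 222 150]
 [110 188 197 195 209 224 230 234 207 169 141 124 140 147 184 216 207 210
  212 215 217 222 108]
 [121 110 183 193 203 219 226 227 228 227 227 231 225 222 219 216 211 213
  217 218 214 102 112]
 [122 123 121 177 196 210 221 222 223 220 221 221 218 218 217 213 214 215
  217 184 108 110 110]
 [126 128 127 126 179 205 213 211 217 213 216 217 217 216 215 211 215 217
  184 112 112 112 113]]
roof edge yaw -3.560381974265076 x at y=-.0587 0.6215095458438105
panel edge yaw -3.4303027031484725 x at y=-.0587 0.616337536922817 45
```

Call:
carry_out --series '[0.05,0.12,0,0,1,0,0,0,0,1,0,0,0,0,1]'

```text
time_s: 19.38
eef_pos: [0.5929, -0.1527, 0.0325]
eef_rot: [-2.285, -2.155, -0.003]
ft_force: [0.5, 2.6, 5.7]
finger_gap: 0.021
grasp_force: 12.0
```

```bash
cat > barline.py <<'E'
from h import *
c=cam("wrist");P=cloud(c);h=cv2.cvtColor(c["color"],cv2.COLOR_RGB2HSV).astype(int)
np.savez("wl.npz",**c)
pts=[]
for y in np.arange(-.1,-.02,.003):
    u0,v0=proj(c,[.594+.06*(y+.1212),y,.0555]);v=int(round(v0))
    if not 2<v<478: continue
    lo=max(int(u0)-14,0);s=slice(lo,int(u0)+15)
    u=np.nonzero((abs(P[v,s,2]-.0555)<.003)&(h[v,s,1]<60))[0]+lo
    if 3<len(u)<25: pts.append(ray(c,(u.min()+u.max())/2,v,.0555)[:2])
pts=np.array(pts)
k=np.polyfit(pts[:,1],pts[:,0],1);print(len(pts),"bar yaw",np.degrees(np.arctan(-k[0])),"x at y=-.1212",np.polyval(k,-.1212))
e=(abs(P[...,2]-.101)<.003);row=[]
for v in range(2,200,4):
    u=np.nonzero(e[v])[0]
    if len(u): row.append(ray(c,u.min(),v,.101)[:2])
row=np.array(row);row=row[abs(row[:,0]-np.median(row[:,0]))<.01];k2=np.polyfit(row[:,1],row[:,0],1);print("roof yaw",np.degrees(np.arctan(-k2[0])),"front x at .0587",np.polyval(k2,-.0587))
E
python3 barline.py; python3 bar.py
```

```text
22 bar yaw -3.2817480158184686 x at y=-.1212 0.5948905698432528
roof yaw -3.6291398519513334 front x at .0587 0.621547304279558
r 0.15958619056988504 dir 266.8401616158833
need cm [-0.14 -0.04  0.01] yaw -93.37 turn -0.06802266251452238 t 19.425 pos [ 0.5929 -0.1527  0.0325] gap 0.020494400482818836 f [1.1 4.5 5.3]
```

Call:
carry_out --series '[0,0,0,0,3.5,0,0,0,0,3.5,0,0,0,0,3.5,0,0,-2,0,3.5,0,0,-4,0,3.5,0,0,-4,0,3.5,0,0,-3,0,3.5,0,0,0,0,3.5]'

```text
time_s: 20.42
eef_pos: [0.5946, -0.1555, 0.1665]
eef_rot: [2.279, 2.151, 0.006]
ft_force: [0.3, 0.6, -0.6]
finger_gap: 0.0346
grasp_force: 0.0
```

```bash
python3 barline.py; cat > hole.py <<'E'
from h import *
c=dict(np.load("wl.npz"));g=cv2.cvtColor(c["color"],cv2.COLOR_RGB2GRAY)
u,v=proj(c,[.5944,-.1205,.062]).round().astype(int);print(u,v);w=24
b=cv2.threshold(g[v-w:v+w,u-w:u+w],165,1,cv2.THRESH_BINARY_INV)[1]
cs,hi=cv2.findContours(b,cv2.RETR_CCOMP,cv2.CHAIN_APPROX_NONE)
for q in cs:
    q=cv2.convexHull(q)
    if cv2.contourArea(q)>80:
        (a,d),s,t=cv2.fitEllipse(q) if len(q)>5 else ((0,0),0,0);print(s,cv2.contourArea(q),ray(c,a+u-w,d+v-w,.062).round(4))
E
python3 hole.py; python3 -c "
from h import *
need([.4723,.3443,.22],92.4)
print(np.degrees(env.read_state()['joint_pos']).round(0))"
```

```text
22 bar yaw -3.639054156753614 x at y=-.1212 0.5954777318228303
roof yaw -3.528683396314089 front x at .0587 0.6217489260024919
314 201
(22.135469436645508, 26.53565216064453) 323.0 [ 0.6076 -0.1332  0.062 ]
(14.409858703613281, 14.721994400024414) 155.0 [ 0.5943 -0.12    0.062 ]
(51.70407485961914, 70.1633529663086) 1878.5 [ 0.5905 -0.1144  0.062 ]
need cm [ 49.14 -14.96  -5.75] yaw -93.33 turn -5.729572545535689 t 20.475 pos [ 0.5934 -0.155   0.1635] gap 0.03501583757116293 f [ 0.8 -0.1  0.5]
[-20.  14.  74.   0.  93. -17.]
```

Call:
carry_out --series '[2,-0.6,-2,0,4,4.5,-1.4,-2,0,4,5.5,-1.7,-1,0,4,5.5,-1.7,0,0,4,5.5,-1.7,0,0,4,5.5,-1.7,0,0,4,5.5,-1.7,0,-2,4,5.5,-1.7,0,-1,4]'

```text
time_s: 21.48
eef_pos: [0.4895, 0.2487, 0.2111]
eef_rot: [-2.225, -2.216, 0.002]
ft_force: [1.4, 0.3, 0.3]
finger_gap: 0.0397
grasp_force: 0.0
```

Call:
carry_out --series '[4.5,-1.4,0,-1,4,3,-0.9,0,-1.7,4,1,-0.2,0,0,4,0,0,0,0,4,0,0,0,0,4]'

```text
time_s: 22.1
eef_pos: [0.4664, 0.3301, 0.2114]
eef_rot: [2.176, 2.265, -0.001]
ft_force: [0.8, 0.3, -0.2]
finger_gap: 0.0399
grasp_force: 0.0
```

```bash
cat > pin.py <<'E'
from h import *
c=cam("wrist");np.savez("wp.npz",**c);P=cloud(c)
h=cv2.cvtColor(c["color"],cv2.COLOR_RGB2HSV).astype(int);m=((h[...,0]<7)|(h[...,0]>173))&(h[...,1]>110)&(h[...,2]>50)
m&=(np.hypot(P[...,0]-.4723,P[...,1]-.3443)<.03)&(abs(P[...,2]-.073)<.003)
vv,uu=np.nonzero(m);q=np.array([ray(c,u,v,.073)[:2] for u,v in zip(uu,vv)],np.float32);print(len(q),cv2.minEnclosingCircle(q),q.mean(0))
b=(abs(P[...,2]-.043)<.003)&(np.hypot(P[...,0]-.474,P[...,1]-.33)<.055);vv,uu=np.nonzero(b)
q=np.array([ray(c,u,v,.043)[:2] for u,v in zip(uu,vv)],np.float32);print(len(q),cv2.minAreaRect(q))
E
python3 pin.py; python3 -c "
from h import *
need([.4723,.3443,.04],92.4)"
```

```text
188 ((0.47169771790504456, 0.34703415632247925), 0.0077322968281805515) [0.47174183 0.34712178]
2346 ((0.47289445996284485, 0.3328275978565216), (0.05002130940556526, 0.06444466859102249), 5.191603660583496)
need cm [ 1.42  0.63 17.15] yaw -87.73 turn -0.12679103709558603 t 22.15 pos [0.4666 0.3299 0.2115] gap 0.039941025296099386 f [ 0.1  1.2 -0.5]
```

Call:
carry_out --series '[1.5,0.5,3,0,4,0.2,0,4,0,4,0,0,4,0,4,0,0,3,0,4,0,0,0,0,4,0,0,0,0,4]'

```text
time_s: 22.9
eef_pos: [0.4717, 0.3482, 0.0731]
eef_rot: [2.176, 2.265, 0.004]
ft_force: [0.3, -0.7, -0.1]
finger_gap: 0.0397
grasp_force: 0.0
```

```bash
python3 -c "
from h import *
need([.4717,.3470,.0475],92.4)"
```

```text
need cm [-0.12 -0.01  2.56] yaw -87.69 turn -0.08623178848040425 t 22.9 pos [0.4717 0.3482 0.0731] gap 0.03968486711736145 f [ 0.3 -0.7 -0.1]
```

Call:
carry_out --series '[-0.1,0,1.5,0,4,0,0,1,0,4,0,0,0,0,4,0,0,0,0,1,0,0,0,0,1,0,0,0,0,1,0,0,0,0,1,0,0,0,0,1]' --newtons 25

```text
time_s: 23.9
eef_pos: [0.4708, 0.3475, 0.0469]
eef_rot: [2.175, 2.267, 0.002]
ft_force: [0.6, -0.6, 1.5]
finger_gap: 0.0155
grasp_force: 25.0
```

Call:
carry_out --series '[0,0,-1,0,1,0,0,-2,0,1,0,0,-3,0,1,0,0,-4,0,1,0,0,-4,0,1,0,0,-2,0,1,0,0,0,0,1]'

```text
time_s: 24.78
eef_pos: [0.4712, 0.3478, 0.2093]
eef_rot: [2.174, 2.267, 0.007]
ft_force: [-0.4, -0.6, -1.2]
finger_gap: 0.0152
grasp_force: 25.0
```

```bash
python3 -c "
from h import *
need([.5943,-.1200,.20],86.5)"
```

```text
need cm [-47.26  10.35   0.85] yaw -87.61 turn 5.889417121521092 t 24.775 pos [0.4712 0.3478 0.2093] gap 0.015238551908852326 f [-0.4 -0.6 -1.2]
```

Call:
carry_out --series '[-2,0.4,0,0,1,-4.5,1,0,0,1,-5.5,1.2,0,0,1,-5.5,1.2,0,0,1,-5.5,1.2,0,0,1,-5.5,1.2,0,0,1,-5.5,1.2,0,0,1,-5.5,1.2,0,0,1]'

```text
time_s: 25.78
eef_pos: [0.5715, -0.0467, 0.2044]
eef_rot: [-2.174, -2.264, 0.004]
ft_force: [1.2, 0.6, -0.4]
finger_gap: 0.015
grasp_force: 25.0
```

Call:
carry_out --series '[-4.5,1,0,0,1,-2.5,0.6,0,0,1,-0.8,0.15,0,2,1,0,0,0,3.9,1,0,0,0,0,1,0,0,0,0,1]'

```text
time_s: 26.52
eef_pos: [0.5934, -0.1198, 0.2065]
eef_rot: [-2.286, -2.154, -0.0]
ft_force: [-0.1, 0.6, -0.9]
finger_gap: 0.0153
grasp_force: 25.0
```

```bash
python3 -c "
from h import *
need([.5943,-.1200,.115],86.5)"; python3 barline.py; python3 hole.py; python3 - <<'E'
from h import *
c=dict(np.load("wl.npz"))
s=cam("scene")
a=cv2.resize(s["color"][140:290,270:420,::-1],(400,400),interpolation=2);b=cv2.resize(c["color"][:,:,::-1],(400,300),interpolation=3)
cv2.imwrite("pics/c9.png",cv2.hconcat([a,cv2.copyMakeBorder(b,0,100,0,0,0)]))
P=cloud(c);T=env.read_state();print(T["eef_pos"])
h=cv2.cvtColor(c["color"],cv2.COLOR_RGB2HSV).astype(int);m=((h[...,0]<7)|(h[...,0]>173))&(h[...,1]>110)
m&=np.linalg.norm(P-T["eef_pos"],axis=-1)<.05
print(m.sum(),np.nanmedian(P[m],0) if m.any() else 0)
E
```

```text
need cm [-0.01  0.09  9.15] yaw -93.4 turn 0.10386763884343964 t 26.525 pos [ 0.5934 -0.1198  0.2065] gap 0.015310085387996573 f [-0.1  0.6 -0.9]
23 bar yaw -3.8953667785596813 x at y=-.1212 0.5953031457168307
roof yaw -3.5021895371317613 front x at .0587 0.6217084882265954
319 232
(12.205207824707031, 12.475117683410645) 113.5 [ 0.5942 -0.1201  0.062 ]
0 2209.0 [ 0.5724 -0.0946  0.062 ]
[ 0.5935146  -0.12016646  0.20657757]
844 [ 0.59354541 -0.11812445  0.23228301]
```

View pics/c9.png

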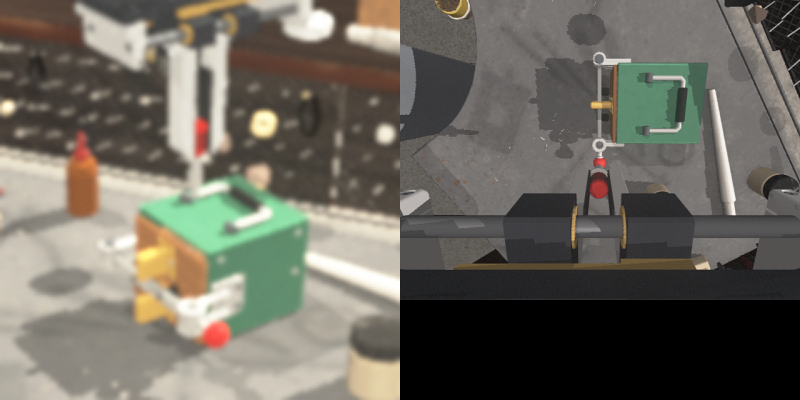

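```bash
python3 - <<'E'
from h import *
s=env.read_state();c=cam("wrist");P=cloud(c);T=s["eef_pos"]
h=cv2.cvtColor(c["color"],cv2.COLOR_RGB2HSV).astype(int);m=((h[...,0]<7)|(h[...,0]>173))&(h[...,1]>110)
m&=np.linalg.norm(P-T,axis=-1)<.05
z=T[2]+.0261;m&=abs(P[...,2]-z)<.0025
vv,uu=np.nonzero(m);q=np.array([ray(c,u,v,z)[:2] for u,v in zip(uu,vv)],np.float32);(x,y),r=cv2.minEnclosingCircle(q)
print(len(q),x,y,r,q.mean(0)-T[:2],T)
M=R.from_rotvec(s["eef_rot"]).as_matrix();print("top rel to TCP, tool axes mm",M.T@np.r_[x-T[0],y-T[1],0]*1000)
E
```

```text
680 0.5935370922088623 -0.11965874582529068 0.008073222823441029 [5.31887870e-05 2.91969408e-04] [ 0.5935146  -0.12016646  0.20657757]
top rel to TCP, tool axes mm [ 5.08151948e-01 -7.93074220e-03  1.17235076e-04]
```

Call:
carry_out --series '[-0.05,0.08,2,0,1,0,0,3.5,0,1,0,0,3,0,1,0,0,1.5,0,1,0,0,0,0,1,0,0,0,0,1]'

```text
time_s: 27.42
eef_pos: [0.5953, -0.1218, 0.1081]
eef_rot: [2.287, 2.151, 0.002]
ft_force: [0.7, -0.2, -0.3]
finger_gap: 0.0155
grasp_force: 25.0
```

```bash
python3 -c "
from h import *
need([.5943,-.1206,.066],86.5)"
```

```text
need cm [ 0.12 -0.12  4.21] yaw -93.51 turn -0.011303272747227311 t 27.425 pos [ 0.5953 -0.1218  0.1081] gap 0.01547024307722329 f [ 0.7 -0.2 -0.3]
```

Call:
carry_out --series '[0.11,-0.1,0,0,1,0,0,0.4,0,1,0,0,0.4,0,1,0,0,0.2,0,1,0,0,0,0,1,0,0,0,0,1]'

```text
time_s: 28.18
eef_pos: [0.5935, -0.1204, 0.0965]
eef_rot: [2.289, 2.152, 0.0]
ft_force: [-0.4, 0.6, -1.5]
finger_gap: 0.0153
grasp_force: 25.0
```

Call:
carry_out --series '[0,0.06,0.3,0,1,0,0,0.4,0,1,0,0,0.3,0,1,0,0,0,0,1,0,0,0,0,1]'

```text
time_s: 28.8
eef_pos: [0.5941, -0.1204, 0.0865]
eef_rot: [-2.289, -2.152, -0.0]
ft_force: [-0.1, -0.2, -0.9]
finger_gap: 0.0153
grasp_force: 25.0
```

Call:
carry_out --series '[0,0,0.3,0,1,0,0,0.4,0,1,0,0,0.3,0,1,0,0,0,0,1,0,0,0,0,1]'

```text
time_s: 29.42
eef_pos: [0.5941, -0.1204, 0.0765]
eef_rot: [2.289, 2.152, 0.0]
ft_force: [-0.2, -0.6, -1.3]
finger_gap: 0.0153
grasp_force: 25.0
```

Call:
carry_out --series '[0,0,0.4,0,1,0,0,0.4,0,1,0,0,0.2,0,1,0,0,0.1,0,1,0,0,0,0,1,0,0,0,0,1]'

```text
time_s: 30.18
eef_pos: [0.5938, -0.1204, 0.066]
eef_rot: [-2.288, -2.152, 0.0]
ft_force: [-2.9, 0.5, 3.8]
finger_gap: 0.0151
grasp_force: 25.0
```

Call:
carry_out --series '[0,0,0.1,0,1,0,0,0,0,1,0,0,-0.05,0,3,0,0,0,0,3,0,0,0,0,3,0,0,0,0,3]'

```text
time_s: 30.92
eef_pos: [0.594, -0.1204, 0.0646]
eef_rot: [-2.288, -2.152, 0.0]
ft_force: [0.4, -0.1, 0.2]
finger_gap: 0.0299
grasp_force: 0.0
```

Call:
carry_out --series '[0,0,-1,0,3,0,0,-2,0,3,0,0,-3,0,3,1,-1,-4,0,4,3,-4,-3,0,4,0,-5,0,0,4,0,0,0,0,4,0,0,0,0,4]'

```text
time_s: 31.92
eef_pos: [0.4973, -0.0745, 0.1958]
eef_rot: [2.287, 2.151, 0.002]
ft_force: [0.7, -0.4, -0.2]
finger_gap: 0.04
grasp_force: 0.0
```

```bash
python3 - <<'E'
from h import *
from lug import O,Rm
from rel import run
s=env.read_state();print(s["time_s"],s["eef_pos"],s["ft_force"],s["finger_gap"])
for n in("wrist","scene"):
    c=cam(n);P=cloud(c);Q=(P-O)@Rm
    h=cv2.cvtColor(c["color"],cv2.COLOR_RGB2HSV).astype(int);m=((h[...,0]<7)|(h[...,0]>173))&(h[...,1]>110)
    for nm,p in(("pin",[-.024,-.064,.085]),("ball",[-.024,-.097,.055])):
        k=m&(np.linalg.norm(Q-p,axis=-1)<.022);q=Q[k];print(n,nm,len(q),np.percentile(q,[3,50,97],0).round(4).tolist() if len(q) else "")
    if n=="wrist":
        k=(abs(Q[...,2]-.065)<.0012)&(np.hypot(Q[...,0]+.024,Q[...,1]+.064)<.0125)&~m;print("collar pts z~.065:",k.sum(),np.median(Q[k],0) if k.any() else "")
    else: run(c,O,-3.4,0,.052)
E
python3 barline.py
```

```text
31.925 [ 0.49728418 -0.07453913  0.19578018] [ 0.72612816 -0.42885369 -0.20364484] 0.04003168233906229
wrist pin 281 [[-0.0323, -0.0694, 0.0713], [-0.0267, -0.0614, 0.0915], [-0.0191, -0.0564, 0.093]]
wrist ball 296 [[-0.034, -0.1028, 0.0508], [-0.0266, -0.0936, 0.0579], [-0.0162, -0.0875, 0.0609]]
collar pts z~.065: 103 [-0.02995868 -0.05853036  0.06514919]
scene pin 64 [[-0.0327, -0.0732, 0.0713], [-0.0293, -0.0691, 0.0856], [-0.0202, -0.0601, 0.093]]
scene ball 72 [[-0.0335, -0.1085, 0.0455], [-0.0281, -0.1016, 0.0548], [-0.0177, -0.0914, 0.06]]
rack R wall (y=-53) [-0.0525  0.0061  0.0006] [ 0.0676 -0.0525  0.0525] 569 0.00079
rack roof (z=.101) [ 0.1007 -0.0007 -0.0008] [ 0.0542 -0.0044  0.1007] 560 0.00071
tray R wall (y=-46.5) [-0.0527  0.0281  0.1068] [ 0.0527 -0.0527  0.0649] 81 0.0008
tray wall top (z=0.076) 4
panel front x=-0.005 [-0.0049 -0.0165 -0.0324] [-0.0049 -0.0262  0.0778] 71 0.00065
roof ext [[-0.0009, -0.0543, 0.0955], [0.1159, 0.052, 0.1059]]
22 bar yaw -3.787737444254352 x at y=-.1212 0.5944977423963224
roof yaw -3.2575010135428015 front x at .0587 0.6210102945826168
```

```bash
python3 -c "
from station import env
print(env.job_done())"
```

```text
the job is handed in; nothing more can be done
None
```

The job is handed in at about 32 s: by the last camera measurements the tray is fully home, the keeper bar is closed and the pin's collar sits on the upper lug; the ring and spool were not rechecked after the tray went in.

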